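# Blue sample pail from hook to balance

## Task

Lift the sample pail with the blue grip up and off its hook and stand it upright near the middle of the balance's round pan, set down gently rather than dropped, then let go of it. Leave the red and the yellow pail hanging where they are.

Things in the scene. Friction and masses are not known exactly. Their poses are not given: they have to be found in the camera images.
- pail_blue: Steel pail, blue grip and band, 150 g; sizes in mm. Origin: centre of underside, z up. Pail 62 high, rim 68 across. Straps at y +-35 carry a level bar (x 16, y 74, z 124-130); on it the solid grip, 24 in x, 16 in y, z 130-178: pinch across y from above, tips above z 130. Bar hangs on a hook of a fixed stand; origin 61 above table. -x (level) points out of the hook, to the robot.
- pail_yellow: Same pail, origin and axes, yellow grip and band. Hooks 105 mm apart along y, pails hung on them in any order; hook strips (12 wide, 6 thick) run along x under the bars, from a rail 65 behind (+x), level with them, nothing higher, to an upturned tip 18 mm high, 22 to 40 in front (-x) of the pail's origin. The stand is left or right, the balance on the other side.
- pail_red: Same pail, origin and axes, red grip and band. How any of the pails comes off: lift it straight up 25 to 50 (35 is best: the bar passes over the tip, the rim stays under the strip), draw it level 100 mm along its -x, clear of hook and neighbours, and carry it round in front of the other pails (too tall to pass over) to the balance. The red and yellow pails stay hanging.
- pan (a point): Centre of the top face of the round steel pan (124 mm across, flat, fixed, 70 mm above the table) of a white bench balance, 190 mm wide and 235 mm deep, whose case is 50 mm high. z points up; x points from the display side (towards the robot) to the rear.
There are look-alikes about, which are no part of the job. What is shaped like the pail_blue but pink or purple is not meant.

How it is judged:
By the outcome, as a careful person would: the job done as asked, in the order asked, and still so for the second after the job is handed in, with the robot touching nothing.
It also fails if it takes over 40 s, if anything falls off the work surface, if the arm or the gripper's body presses on something with over 40 N, if the wrist force passes 120 N, or if a joint passes its speed limit or range.

## Robot

A 6-joint arm with a two-finger parallel gripper is mounted at the origin on the work surface. World frame = base frame: x ahead of the robot, y to its left, z up, the work surface at z = 0. Lengths are in m, angles in degrees, forces in N, time in s.
With the tool pointing down it reaches from about 0.3 to 0.75 m from the base axis. Payload 8.5 kg.
Tool frame: the origin (TCP) lies at the very end of the fingers, on their centre line; the grasp point (between the pads) lies env.pinch_z behind it (env.pinch_z is the distance from the TCP to the grasp point, in m); z points along the fingers, y is the line along which they close (so a half turn about z gives the same grasp; the last joint's range is limited). The gripper opens to 85 mm and grips with 20 to 120 N. Pads are 22 mm wide; open, the fingers measure 114 mm over their backs; the gripper's body (76 mm by 85 mm) begins 54 mm behind the grasp point. The pads swing forward as they close: fully open they stand 13 mm farther back than shut.
Start: joints at [-88.596, 21.807, 74.336, -0, 83.858, -12.336], TCP at [0.131, -0.534, 0.231] pointing down, gripper open.
Joint ranges: [-178.18, 178.18], [-50.72, 133.34], [12.68, 142.11], [-81.47, 261.47], [9.98, 163.14], [-165.26, 165.26]. Speed limits (degrees/s): [136.94, 136.94, 180, 180, 180, 180].

## Interface

Orientations are given as a 3x3 rotation matrix whose columns are the frame's x, y, z axes.
In Python, from rig import telemetry, get_image, env gives the robot as it stands. The module is installed in compiled form; this text tells all that it offers.
- The arm moves only by the tool apply_moves, never from a script. Its argument "series" is a list of rows, each a list of 7 numbers: the shift along the tool's x, y, z in mm, then the turn, a rotation vector about the tool's x, y, z in degrees, then the opening, from 0 (shut) to 1 (fully open). A call has 1 to 12 rows; each row shifts and turns the commanded pose from where the row before left it, along the tool's axes as they then stand; what a row does not reach is not made up. A row lasts 1/8 s, in which the tool goes at most 62.5 mm and 10.7 degrees, less where a joint would pass 70% of its speed; a pose out of reach is approached as far as the arm can. A call with a gripper value outside its range is refused whole. The fingers move at their own pace and stop on an object; "grip_force" is the grip in N (left out, the last holds). Time passes only in rows, so rows that do not move let the fingers close. It gives the time, the measured TCP pose, the force, the opening and the grip force at its end, in the units of the state.
- telemetry.observe(): the state, without advancing time (a new reading comes with each control period).
- get_image(name): name is "scene" or "top"; returns a dict with "frame" (420x560x3 uint8, red, green, blue), "z_map" (420x560 float32, m along the optical axis (not along the pixel's ray), 0 where there is no reading), "vertical_fov" (degrees; the focal length in pixels is half the picture's height over the tangent of half this angle, whatever the lens; pixels are square), "cx", "cy" (the principal point, pixels), "dist" ([k1, k2, p1, p2, k3] as OpenCV has them; the pictures are not rectified), "eye" and "attitude" of the camera in the world. Camera axes: x right, y up, looking along -z (the intrinsics and any distortion apply to the point x, -y, -z); pixel columns grow to the right and rows downward; lengths in m; the calibration is good to about 2 mm. A picture is of the moment at which its call begins.
- env.close_job(): hands the job in; it is judged then, once.
The state is a dict: "time_s": time; "q": joint angles; "qvel": joint speeds; "joint_efforts": joint torques, N m; "position": TCP position; "tool_rot": TCP orientation; "ft_force": force on the tool from outside, world axes, zero at the start; "wrist_torque": the same for the moment, N m; "grip_width": finger opening in m; "gripper_force": force on a finger pad.
Only numpy, scipy, OpenCV 4.12 (cv2) and the standard library are available. Lean on these libraries where they do the work, as an engineer would, in place of code of your own. Each camera call takes 0.05 s, during which the arm holds its last target. There are 200 camera calls.

## Working session

There is one attempt and no reset: what is moved stays moved. The work goes in short steps, Python scripts to look and compute and a tool call to move; the robot and the scene stay as the last step left them, time stands still between calls to the robot, and variables do not carry over. Pictures are saved under pics/ and viewed, at most 10 in all, crops included, and the job is handed in when it is done.

Besides the shell and the picture viewer there is one more tool, called after ">>>" by a JSON object that holds its "fn" and its "kwargs", one argument or row to a line. apply_moves: Moves the arm, as the interface text tells. Its arguments: {"type":"object","properties":{"series":{"type":"array"},"grip_force":{"type":"number"}},"required":["series"]}

```bash
mkdir -p pics; cat > h.py <<'E'
import numpy as np, cv2
from rig import telemetry, get_image, env
def cap(n):
    g=get_image(n); np.savez(f'/tmp/{n}.npz',**{k:np.array(v) for k,v in g.items()}); return g
def save(g,fn,box=None,s=1):
    f=g['frame'][...,::-1]
    if box: f=f[box[1]:box[3],box[0]:box[2]]
    cv2.imwrite('pics/'+fn,cv2.resize(f,None,fx=s,fy=s,interpolation=cv2.INTER_CUBIC))
def world(g,uv,z=None):
    """pixels (N,2), depth along axis z (N) -> world; z None -> z_map"""
    uv=np.atleast_2d(uv).astype(float); f=210/np.tan(np.radians(float(g['vertical_fov']))/2)
    K=np.array([[f,0,g['cx']],[0,f,g['cy']],[0,0,1.]])
    n=cv2.undistortPoints(uv[:,None],K,np.array(g['dist'],float))[:,0]
    d=g['z_map'][uv[:,1].astype(int),uv[:,0].astype(int)] if z is None else z
    R=np.array(g['attitude']); 
    return np.c_[n[:,0],-n[:,1],-np.ones(len(n))]*np.reshape(d,(-1,1))@R.T+np.array(g['eye'])
E
python3 - <<'E'
from h import *
a=cap('scene');b=cap('top');save(a,'s1.png');save(b,'t1.png')
for g in(a,b):print(g['eye'],np.round(g['attitude'],3).tolist(),g['vertical_fov'],g['cx'],g['cy'],g['dist'])
s=telemetry.observe();print(s,env.pinch_z)
E
```

```text
[0.94291631 0.24837637 0.864492  ] [[-0.407, -0.751, 0.52], [0.914, -0.337, 0.227], [0.005, 0.567, 0.824]] 51.25961752333588 280.4781790908663 209.8316671282681 [-0.01019064  0.          0.          0.          0.        ]
[0.40239516 0.04250328 1.13154164] [[-0.001, 0.999, -0.041], [-1.0, -0.001, 0.017], [0.017, 0.041, 0.999]] 52.8770926668369 270.31379590856295 209.217411195787 [-0.10523788  0.          0.          0.          0.        ]
{'time_s': 0.1, 'q': array([-8.85992028e+01,  2.18375580e+01,  7.43802533e+01,  3.04056087e-03,
        8.38588658e+01, -1.23361561e+01]), 'qvel': array([ 0.05739211, -0.01779054, -0.15609651,  0.00051044,  0.02418458,
       -0.05605918]), 'joint_efforts': array([ 4.14511829e-03, -4.49222374e+01, -2.31657618e+01, -1.47589776e-04,
        3.65875705e-03,  8.09730736e-07]), 'position': array([ 0.13060662, -0.53399128,  0.23077044]), 'tool_rot': array([[ 9.71397521e-01,  2.37459168e-01,  2.00321205e-05],
       [ 2.37458929e-01, -9.71396656e-01,  1.33915616e-03],
       [ 3.37454044e-04, -1.29609617e-03, -9.99999103e-01]]), 'ft_force': array([-0.28354715,  0.64058063, -1.32726422]), 'wrist_torque': array([ 0.01099721, -0.00720693, -0.02720391]), 'gripper_force': 0.0, 'grip_width': 0.08541810963151623} 0.0187
```

View pics/s1.png

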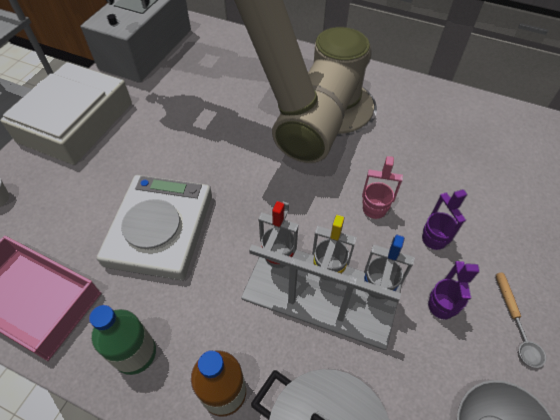

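View pics/t1.png

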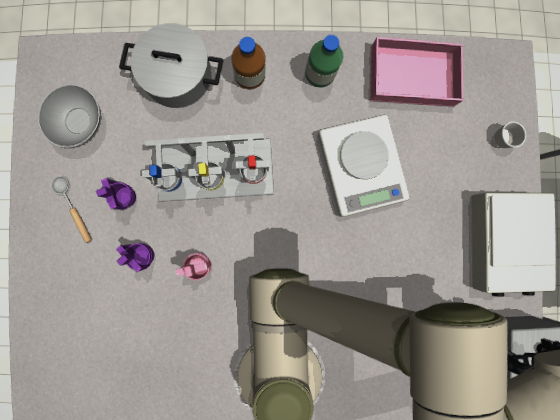

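The scene view shows the stand with the red (278,215), yellow (337,228) and blue (397,247) grips. In the top view these are at (252,161), (202,169) and (155,171), and the balance pan is at (364,155).

Candidates for the target in the top view are blue (155,171), purple (115,193) and (135,256), and pink (195,266). The bottle caps are blue too, but they are bottles. Only (155,171) is a blue-gripped pail on a hook.

```bash
python3 - <<'E'
from h import *
a=dict(np.load('/tmp/scene.npz'));b=dict(np.load('/tmp/top.npz'))
save(b,'t2.png',(90,125,290,275),4)
def grips(g,box):
    hsv=cv2.cvtColor(g['frame'],cv2.COLOR_RGB2HSV)
    for c,lo,hi in(('red',0,6),('yel',24,32),('blue',104,118)):
        m=cv2.inRange(hsv,(lo,150,70),(hi,255,255)); mm=np.zeros_like(m); x0,y0,x1,y1=box; mm[y0:y1,x0:x1]=m[y0:y1,x0:x1]
        v,u=np.nonzero(mm); P=world(g,np.c_[u,v]); 
        top=P[(P[:,2]>.15)&(P[:,2]<.26)]
        t=P[(P[:,2]>.228)&(P[:,2]<.25)]
        print(c,len(P),'grip',len(top),np.round([np.median(top,0),top.min(0),top.max(0)],4).tolist(),'topface',len(t),np.round(t.mean(0) if len(t) else 0,4))
print('scene');grips(a,(240,190,420,300))
print('top');grips(b,(135,135,280,205))
# pan: depth points at z~.07 in both
for n,g,box in(('scene',a,(100,170,220,280)),('top',b,(315,110,415,220))):
    x0,y0,x1,y1=box; u,v=np.meshgrid(np.arange(x0,x1),np.arange(y0,y1)); P=world(g,np.c_[u.ravel(),v.ravel()])
    k=(P[:,2]>.063)&(P[:,2]<.078); (c,r)=cv2.minEnclosingCircle(P[k,:2].astype(np.float32)); print(n,'pan',k.sum(),P[k].mean(0),c,r)
    k=(P[:,2]>.042)&(P[:,2]<.058); print(' case',cv2.minAreaRect(P[k,:2].astype(np.float32)),P[k,2].mean())
E
```

```text
scene
red 189 grip 185 [[0.553, 0.0702, 0.2356], [0.5323, 0.062, 0.1954], [0.5563, 0.0769, 0.2421]] topface 116 [0.5459 0.0699 0.2372]
yel 213 grip 198 [[0.5372, 0.1759, 0.235], [0.5177, 0.1678, 0.1942], [0.5396, 0.1831, 0.2421]] topface 118 [0.5304 0.1754 0.2375]
blue 118 grip 110 [[0.5266, 0.2792, 0.2387], [0.5154, 0.2719, 0.2286], [0.5371, 0.2865, 0.2419]] topface 110 [0.5265 0.2791 0.2383]
top
red 87 grip 87 [[0.5417, 0.0659, 0.2394], [0.5305, 0.0595, 0.2104], [0.5532, 0.0745, 0.243]] topface 80 [0.5421 0.0667 0.2395]
yel 85 grip 83 [[0.5272, 0.1719, 0.2391], [0.5153, 0.1646, 0.2073], [0.5381, 0.181, 0.2432]] topface 75 [0.5269 0.1721 0.239 ]
blue 99 grip 86 [[0.523, 0.2752, 0.239], [0.5126, 0.2689, 0.2075], [0.5342, 0.2839, 0.2433]] topface 76 [0.5232 0.2768 0.2391]
scene pan 2212 [ 0.5881259  -0.21315265  0.07009311] (0.5856740474700928, -0.21532227098941803) 0.06288366764783859
 case ((0.5649822354316711, -0.21986612677574158), (0.23607110977172852, 0.19028577208518982), 14.06973648071289) 0.05035577327574022
top pan 1832 [ 0.58596182 -0.21597123  0.07080997] (0.5862038135528564, -0.21667863428592682) 0.06328091025352478
 case ((0.5648066997528076, -0.2217944711446762), (0.23654426634311676, 0.1888016164302826), 14.219883918762207) 0.051046126063391255
```

View pics/t2.png

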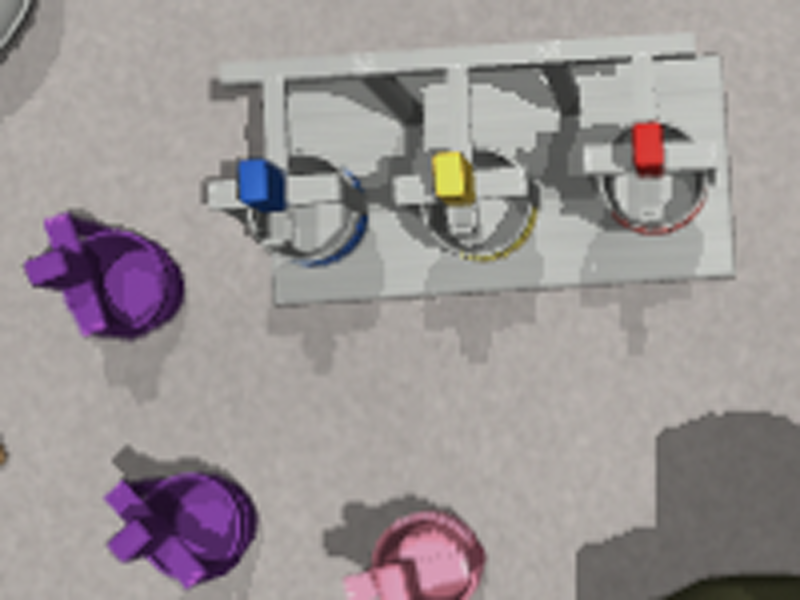

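The crop confirms it: the blue-gripped pail hangs on the leftmost hook at crop (260,185), next to yellow and red, and the purple and pink pails stand free on the table. The three grips are not exactly in line, so I'll measure each bar's yaw and the rail's direction.

```bash
python3 - <<'E'
from h import *
for n,box in(('scene',(230,185,420,350)),('top',(135,130,285,205))):
    g=dict(np.load(f'/tmp/{n}.npz')); x0,y0,x1,y1=box; u,v=np.meshgrid(np.arange(x0,x1),np.arange(y0,y1))
    P=world(g,np.c_[u.ravel(),v.ravel()]); print(n)
    def fit(Q,l):
        if len(Q)<8: print(l,len(Q)); return
        vx,vy,cx,cy=cv2.fitLine(Q[:,:2].astype(np.float32),cv2.DIST_HUBER,0,.01,.01).ravel()
        print(l,len(Q),Q.mean(0).round(4),'yaw',round(float(np.degrees(np.arctan2(-vx*np.sign(vy),abs(vy)))),2),Q.min(0).round(3),Q.max(0).round(3))
    for c,(x,y) in dict(red=(.5425,.068),yel=(.5275,.1735),blue=(.5235,.277)).items():
        k=(abs(P[:,0]-x)<.013)&(abs(P[:,1]-y)<.045)&(P[:,2]>.183)&(P[:,2]<.197)&(abs(P[:,1]-y)>.010); fit(P[k],c+' bar')
        k=(abs(P[:,0]-x)<.018)&(abs(P[:,1]-y)<.014)&(P[:,2]>.231); 
        print('  top',cv2.minAreaRect(P[k,:2].astype(np.float32)))
    k=(P[:,2]>.165)&(P[:,2]<.20)&(P[:,0]>.575)&(P[:,0]<.66); fit(P[k],'rail')
    k=(P[:,2]>.19)&(P[:,2]<.21)&(P[:,0]<.515); fit(P[k],'tips')
    for y in(.068,.1735,.277):
        k=(P[:,2]>.165)&(P[:,2]<.215)&(P[:,0]<.515)&(abs(P[:,1]-y)<.018);print('tip',y,k.sum(),P[k].mean(0).round(4) if k.any() else '')
        k=(P[:,2]>.165)&(P[:,2]<.195)&(P[:,0]>.557)&(P[:,0]<.575)&(abs(P[:,1]-y)<.03);print('strip',y,k.sum(),np.median(P[k],0).round(4) if k.any() else '')
E
```

```text
scene
red bar 257 [0.5438 0.0709 0.1905] yaw 2.97 [0.533 0.032 0.184] [0.553 0.106 0.195]
  top ((0.5433310270309448, 0.06885391473770142), (0.025495139881968498, 0.015962373465299606), 4.1635260581970215)
yel bar 280 [0.5276 0.1755 0.1905] yaw 4.47 [0.516 0.137 0.184] [0.538 0.212 0.194]
  top ((0.5274089574813843, 0.17492659389972687), (0.024103328585624695, 0.015681838616728783), 4.0421833992004395)
blue bar 296 [0.5245 0.2811 0.1906] yaw 3.47 [0.513 0.243 0.184] [0.535 0.317 0.195]
  top ((0.5241512060165405, 0.27981504797935486), (0.025378776714205742, 0.015711341053247452), 3.764430522918701)
rail 1780 [0.5999 0.1801 0.1827] yaw 3.24 [0.575 0.044 0.165] [0.615 0.314 0.189]
tips 46 [0.5074 0.157  0.1968] yaw -1.37 [0.494 0.062 0.19 ] [0.515 0.316 0.205]
tip 0.068 50 [0.5088 0.0699 0.1931]
strip 0.068 63 [0.5657 0.0716 0.1848]
tip 0.1735 0 
strip 0.1735 59 [0.5663 0.1762 0.1851]
tip 0.277 10 [0.4979 0.2738 0.1942]
strip 0.277 70 [0.5665 0.2813 0.1849]
top
red bar 186 [0.5425 0.067  0.1918] yaw 2.65 [0.533 0.031 0.186] [0.552 0.103 0.196]
  top ((0.5422602891921997, 0.066938087344
[... 152 characters left out ...]
196]
  top ((0.5268003344535828, 0.17321014404296875), (0.02394242025911808, 0.01600717566907406), 6.551239967346191)
blue bar 148 [0.5238 0.2765 0.1916] yaw 3.91 [0.514 0.242 0.186] [0.535 0.315 0.195]
  top ((0.5244307518005371, 0.2780688405036926), (0.023941034451127052, 0.017101140692830086), 3.074728012084961)
rail 904 [0.5978 0.172  0.1847] yaw 3.53 [0.575 0.042 0.166] [0.615 0.311 0.192]
tips 53 [0.5036 0.1938 0.2027] yaw 3.5 [0.492 0.06  0.191] [0.515 0.308 0.209]
tip 0.068 29 [0.509  0.0657 0.193 ]
strip 0.068 24 [0.5683 0.0695 0.1858]
tip 0.1735 49 [0.5067 0.1706 0.191 ]
strip 0.1735 45 [0.5662 0.1736 0.1853]
tip 0.277 73 [0.5033 0.2741 0.1904]
strip 0.277 46 [0.5658 0.2798 0.1855]
```

Blue grip centre is about (0.524, 0.279) with its top at z 0.239 and yaw about 3.6°. The pan is at (0.586, -0.216, 0.070). First I raise the arm, turn it 10.1° and swing round.

>>> {"fn": "apply_moves", "kwargs": {
  "series": [
    [0, 0, -50, 0, 0, 5.1, 1],
    [0, 0, -50, 0, 0, 5, 1],
    [38, -35, 0, 0, 0, 0, 1],
    [38, -35, 0, 0, 0, 0, 1],
    [38, -35, 0, 0, 0, 0, 1],
    [38, -35, 0, 0, 0, 0, 1],
    [38, -35, 0, 0, 0, 0, 1],
    [38, -35, 0, 0, 0, 0, 1],
    [38, -35, 0, 0, 0, 0, 1],
    [38, -35, 0, 0, 0, 0, 1],
    [38, -35, 0, 0, 0, 0, 1]
  ]
}}

```text
time_s: 1.48
position: [0.4528, -0.1967, 0.3311]
tool_rot: [[0.998, 0.063, -0.0], [0.063, -0.998, 0.0], [-0.0, -0.0, -1.0]]
ft_force: [-0.1, -0.8, 0.4]
grip_width: 0.0856
gripper_force: 0.0
```

>>> {"fn": "apply_moves", "kwargs": {
  "series": [
    [10, -47, 0, 0, 0, 0, 1],
    [10, -47, 0, 0, 0, 0, 1],
    [10, -47, 0, 0, 0, 0, 1],
    [10, -47, 0, 0, 0, 0, 1],
    [10, -47, 0, 0, 0, 0, 1],
    [10, -47, 0, 0, 0, 0, 1],
    [10, -47, 0, 0, 0, 0, 1],
    [10, -47, 0, 0, 0, 0, 1],
    [10, -47, 0, 0, 0, 0, 1],
    [11, -47, 0, 0, 0, 0, 1],
    [0, 0, 20, 0, 0, 0, 1],
    [0, 0, 20, 0, 0, 0, 1]
  ]
}}

```text
time_s: 2.98
position: [0.5227, 0.2779, 0.2901]
tool_rot: [[0.998, 0.065, -0.001], [0.065, -0.998, -0.0], [-0.001, 0.0, -1.0]]
ft_force: [0.9, 1.2, -0.1]
grip_width: 0.0853
gripper_force: 0.0
```

```bash
python3 - <<'E'
from h import *
a=cap('scene');b=cap('top');save(a,'s2.png',(310,130,510,280),4)
print(telemetry.observe()['position'])
E
```

```text
[0.52212014 0.27721897 0.28887122]
```

View pics/s2.png

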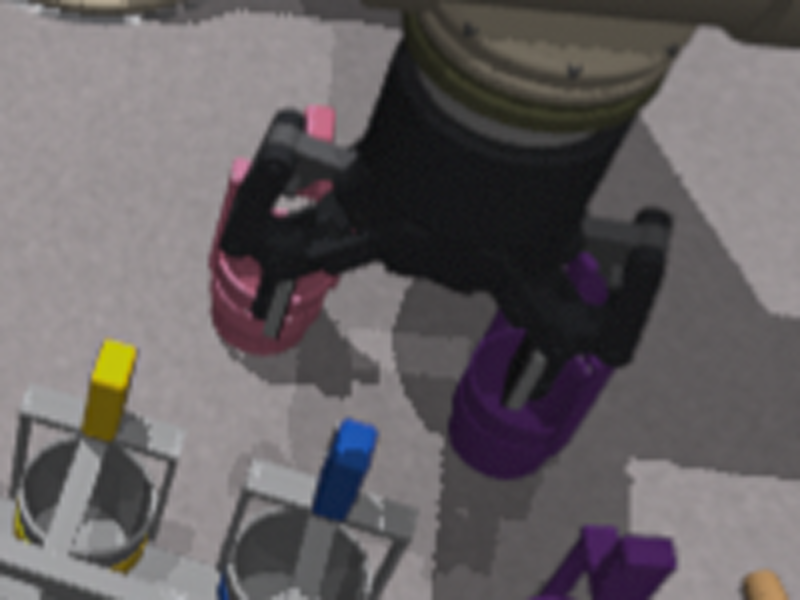

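The crop shows the open gripper above the blue grip (350,470), with the fingers spread evenly on either side and nothing touching. I go down 90 mm with a 2 mm correction.

>>> {"fn": "apply_moves", "kwargs": {
  "series": [
    [2, -1, 25, 0, 0, 0, 1],
    [0, 0, 25, 0, 0, 0, 1],
    [0, 0, 20, 0, 0, 0, 1],
    [0, 0, 12, 0, 0, 0, 1],
    [0, 0, 8, 0, 0, 0, 1],
    [0, 0, 0, 0, 0, 0, 1],
    [0, 0, 0, 0, 0, 0, 1]
  ]
}}

```text
time_s: 3.95
position: [0.5251, 0.2785, 0.2021]
tool_rot: [[0.998, 0.064, 0.001], [0.064, -0.998, 0.0], [0.001, -0.0, -1.0]]
ft_force: [0.3, -0.1, 0.3]
grip_width: 0.0855
gripper_force: 0.0
```

>>> {"fn": "apply_moves", "kwargs": {
  "series": [
    [0, 0, 0, 0, 0, 0, 0.45],
    [0, 0, 0, 0, 0, 0, 0.3],
    [0, 0, 0, 0, 0, 0, 0],
    [0, 0, 0, 0, 0, 0, 0],
    [0, 0, 0, 0, 0, 0, 0],
    [0, 0, 0, 0, 0, 0, 0],
    [0, 0, 0, 0, 0, 0, 0],
    [0, 0, 0, 0, 0, 0, 0]
  ],
  "grip_force": 45
}}

```text
time_s: 4.95
position: [0.5249, 0.2785, 0.2015]
tool_rot: [[0.998, 0.064, 0.0], [0.064, -0.998, 0.0], [0.0, -0.0, -1.0]]
ft_force: [0.5, 1.7, 1.6]
grip_width: 0.0154
gripper_force: 45.3
```

Gripped at 15.4 mm width, as expected for a 16 mm grip. I lift straight up 35 mm.

>>> {"fn": "apply_moves", "kwargs": {
  "series": [
    [0, 0, -4, 0, 0, 0, 0],
    [0, 0, -6, 0, 0, 0, 0],
    [0, 0, -8, 0, 0, 0, 0],
    [0, 0, -8, 0, 0, 0, 0],
    [0, 0, -6, 0, 0, 0, 0],
    [0, 0, -3, 0, 0, 0, 0],
    [0, 0, 0, 0, 0, 0, 0],
    [0, 0, 0, 0, 0, 0, 0]
  ]
}}

```text
time_s: 5.95
position: [0.5247, 0.2784, 0.236]
tool_rot: [[0.998, 0.064, -0.001], [0.064, -0.998, -0.0], [-0.001, 0.0, -1.0]]
ft_force: [-0.1, 0.3, -1.7]
grip_width: 0.0153
gripper_force: 44.9
```

```bash
python3 - <<'E'
from h import *
a=cap('scene');b=cap('top');save(a,'s3.png',(230,160,430,310),4)
s=telemetry.observe();print(s['position'],s['ft_force'],s['wrist_torque'],s['grip_width'])
E
```

```text
[0.52473657 0.27841585 0.23605778] [-1.10535223 -0.44094225 -1.58706731] [-0.04372403  0.07815251  0.00874464] 0.015680515466367877
```

View pics/s3.png

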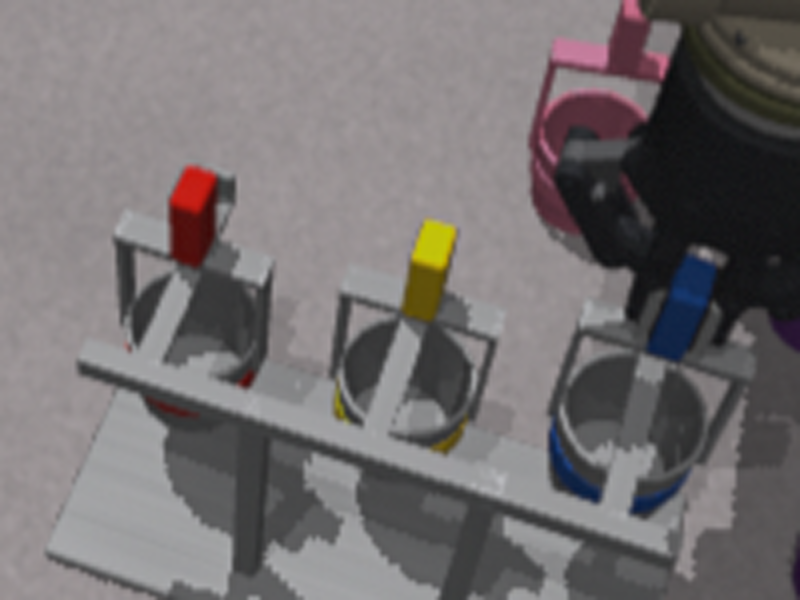

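The pail is up 34.5 mm with its bar above the hook strip and the tip clear, and red and yellow are untouched. Before drawing it out, I check where the pink and purple look-alikes reach.

```bash
python3 - <<'E'
from h import *
for n in('scene','top'):
    g=dict(np.load(f'/tmp/{n}.npz'));hsv=cv2.cvtColor(g['frame'],cv2.COLOR_RGB2HSV)
    for c,lo,hi in(('purple',130,152),('pink',165,179)):
        m=cv2.inRange(hsv,(lo,60,40),(hi,255,255)); k,lab,st,_=cv2.connectedComponentsWithStats(m)
        for i in range(1,k):
            if st[i,4]<60: continue
            v,u=np.nonzero(lab==i);P=world(g,np.c_[u,v]);P=P[P[:,2]>.01];print(n,c,st[i],np.percentile(P,[1,99],axis=0).round(3).tolist())
E
```

```text
scene purple [423 189  44  61 781] [[0.31, 0.319, 0.012], [0.533, 0.394, 0.369]]
scene purple [ 428  261   51   58 1733] [[0.449, 0.383, 0.011], [0.519, 0.441, 0.179]]
scene pink [362 156  36  63 783] [[0.269, 0.179, 0.013], [0.548, 0.241, 0.427]]
scene pink [   0  237  101  124 3224] [[0.742, -0.487, 0.011], [0.907, -0.25, 0.062]]
top purple [101 178  34  24 373] [[0.465, 0.34, 0.014], [0.519, 0.443, 0.334]]
top pink [ 370   38   93   69 2954] [[0.737, -0.493, 0.01], [0.902, -0.25, 0.065]]
top pink [176 253  35  27 643] [[0.27, 0.176, 0.012], [0.334, 0.247, 0.182]]
```

The nearest look-alike is the pink pail, which ends at x 0.334. The carried pail stays beyond x 0.385, so I draw it 105 mm along its -x.

>>> {"fn": "apply_moves", "kwargs": {
  "series": [
    [-5, 0, 0, 0, 0, 0, 0],
    [-10, 0, 0, 0, 0, 0, 0],
    [-15, 0, 0, 0, 0, 0, 0],
    [-18, 0, 0, 0, 0, 0, 0],
    [-18, 0, 0, 0, 0, 0, 0],
    [-16, 0, 0, 0, 0, 0, 0],
    [-12, 0, 0, 0, 0, 0, 0],
    [-8, 0, 0, 0, 0, 0, 0],
    [-3, 0, 0, 0, 0, 0, 0],
    [0, 0, 0, 0, 0, 0, 0]
  ]
}}

```text
time_s: 7.3
position: [0.4202, 0.2718, 0.2364]
tool_rot: [[0.998, 0.063, 0.0], [0.063, -0.998, 0.0], [0.0, -0.0, -1.0]]
ft_force: [0.7, -0.3, -1.2]
grip_width: 0.0154
gripper_force: 44.9
```

>>> {"fn": "apply_moves", "kwargs": {
  "series": [
    [-1, 15, 0, 0, 0, 0, 0],
    [-2, 28, 0, 0, 0, 0, 0],
    [-2, 38, 0, 0, 0, 0, 0],
    [-2, 38, 0, 0, 0, 0, 0],
    [-3, 38, 0, 0, 0, 0, 0],
    [-2, 38, 0, 0, 0, 0, 0],
    [-2, 38, 0, 0, 0, 0, 0],
    [-3, 38, 0, 0, 0, 0, 0],
    [-2, 38, -2, 0, 0, 0, 0],
    [-2, 30, -4, 0, 0, 0, 0],
    [-2, 20, -4, 0, 0, 0, 0],
    [0, 0, 0, 0, 0, 0, 0]
  ]
}}

```text
time_s: 8.8
position: [0.4196, -0.0896, 0.2464]
tool_rot: [[0.998, 0.061, 0.0], [0.061, -0.998, -0.0], [0.0, 0.0, -1.0]]
ft_force: [0.6, 0.3, -0.5]
grip_width: 0.0154
gripper_force: 44.9
```

```bash
python3 - <<'E'
from h import *
a=cap('scene');b=cap('top');f=np.vstack([a['frame'][100:330,:],b['frame'][90:300]]);a2=dict(frame=f);save(a2,'c4.png')
s=telemetry.observe();p=s['position'];R=s['tool_rot'];print(p,s['ft_force'],s['grip_width'])
print('tool shift mm to pan',R.T@(np.array([.5862,-.2160,p[2]])-p)*1e3)
# held pail: lowest strap/bar and blue band pixels
for g in(a,b):
    u,v=np.meshgrid(np.arange(560),np.arange(420));P=world(g,np.c_[u.ravel(),v.ravel()])
    k=(np.hypot(P[:,0]-p[0],P[:,1]-p[1])<.06)&(P[:,2]>.08)&(P[:,2]<.18);Q=P[k];print(k.sum(),np.percentile(Q,[1,50,99],axis=0).round(4).tolist())
E
```

```text
[ 0.4195454  -0.0880389   0.24616203] [-0.22934324 -0.04727448 -1.03233026] 0.015793392334234473
tool shift mm to pan [ 1.58293069e+02  1.38170527e+02 -8.98055590e-02]
1068 [[0.3869, -0.1227, 0.108], [0.4184, -0.0912, 0.1456], [0.4517, -0.0518, 0.1762]]
34 [[0.3855, -0.097, 0.1077], [0.3888, -0.0894, 0.1545], [0.3959, -0.0772, 0.1705]]
```

View pics/c4.png

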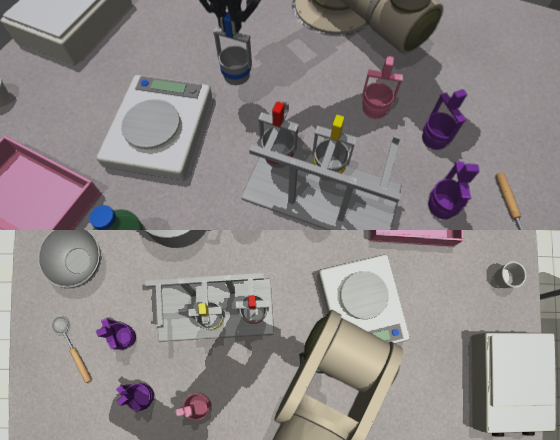

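The held pail (235,60 in the upper view) hangs upright below the gripper, and its centre agrees with the TCP. Red and yellow are still on their hooks, and the blue hook is empty. Now I carry it over the pan.

>>> {"fn": "apply_moves", "kwargs": {
  "series": [
    [10, 9, 0, 0, 0, 0, 0],
    [18, 15, 0, 0, 0, 0, 0],
    [18, 15, 0, 0, 0, 0, 0],
    [18, 15, 0, 0, 0, 0, 0],
    [18, 15, 0, 0, 0, 0, 0],
    [18, 15, 0, 0, 0, 0, 0],
    [18, 15, 0, 0, 0, 0, 0],
    [18, 15, 0, 0, 0, 0, 0],
    [14, 14, 0, 0, 0, 0, 0],
    [8, 10, 0, 0, 0, 0, 0],
    [0, 0, 0, 0, 0, 0, 0],
    [0, 0, 0, 0, 0, 0, 0]
  ]
}}

```text
time_s: 10.4
position: [0.5861, -0.2152, 0.2464]
tool_rot: [[0.998, 0.064, -0.0], [0.064, -0.998, 0.0], [-0.0, -0.0, -1.0]]
ft_force: [0.2, 0.9, -0.8]
grip_width: 0.0156
gripper_force: 45.0
```

```bash
python3 - <<'E'
from h import *
a=cap('scene');save(a,'s5.png',(60,110,260,260),4)
s=telemetry.observe();p=s['position'];print(p,s['ft_force'],s['grip_width'])
u,v=np.meshgrid(np.arange(560),np.arange(420));P=world(a,np.c_[u.ravel(),v.ravel()])
k=(np.hypot(P[:,0]-p[0],P[:,1]-p[1])<.045)&(P[:,2]>.09)&(P[:,2]<.16);print(k.sum(),np.percentile(P[k],[1,50,99],axis=0).round(4).tolist())
E
```

```text
[ 0.58604179 -0.21518307  0.24650233] [-0.11570653  0.75661338 -1.4263401 ] 0.015462985932324287
875 [[0.5561, -0.245, 0.1076], [0.5855, -0.2228, 0.1368], [0.6173, -0.1776, 0.1594]]
```

View pics/s5.png

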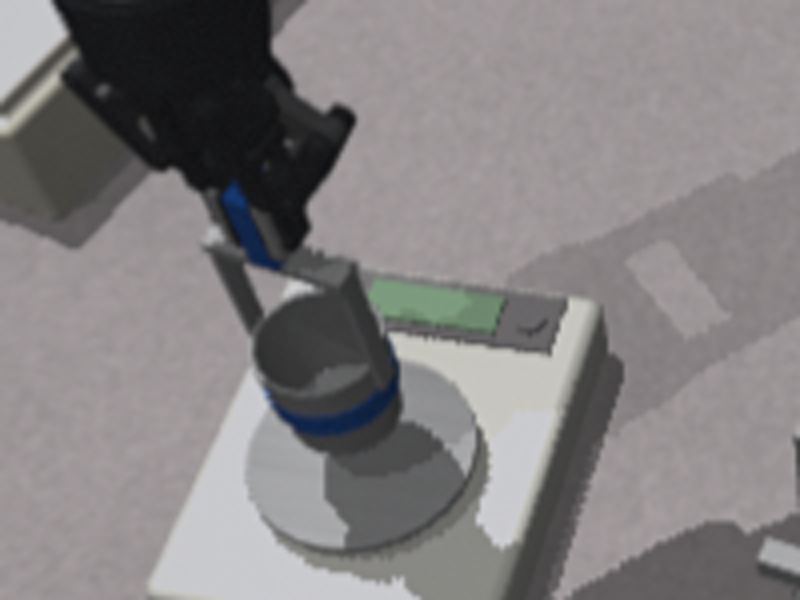

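The pail hovers upright above the pan, which is at about (365,450) in the crop. I expect contact at TCP z of about 0.211, so I go down 32 mm and then creep.

>>> {"fn": "apply_moves", "kwargs": {
  "series": [
    [0, 0, 5, 0, 0, 0, 0],
    [0, 0, 8, 0, 0, 0, 0],
    [0, 0, 8, 0, 0, 0, 0],
    [0, 0, 6, 0, 0, 0, 0],
    [0, 0, 3, 0, 0, 0, 0],
    [0, 0, 2, 0, 0, 0, 0],
    [0, 0, 1, 0, 0, 0, 0],
    [0, 0, 0, 0, 0, 0, 0],
    [0, 0, 0, 0, 0, 0, 0]
  ]
}}

```text
time_s: 11.58
position: [0.5864, -0.2157, 0.2135]
tool_rot: [[0.998, 0.064, 0.0], [0.064, -0.998, -0.0], [0.0, 0.0, -1.0]]
ft_force: [-0.1, -0.8, -1.1]
grip_width: 0.0153
gripper_force: 45.0
```

>>> {"fn": "apply_moves", "kwargs": {
  "series": [
    [0, 0, 0.5, 0, 0, 0, 0],
    [0, 0, 0.5, 0, 0, 0, 0],
    [0, 0, 0, 0, 0, 0, 0]
  ]
}}

```text
time_s: 11.95
position: [0.5863, -0.2157, 0.2123]
tool_rot: [[0.998, 0.063, -0.0], [0.063, -0.998, 0.0], [-0.0, -0.0, -1.0]]
ft_force: [0.4, -0.1, -1.6]
grip_width: 0.0155
gripper_force: 45.0
```

>>> {"fn": "apply_moves", "kwargs": {
  "series": [
    [0, 0, 0.5, 0, 0, 0, 0],
    [0, 0, 0.5, 0, 0, 0, 0],
    [0, 0, 0, 0, 0, 0, 0]
  ]
}}

```text
time_s: 12.32
position: [0.5863, -0.2157, 0.2113]
tool_rot: [[0.998, 0.063, -0.0], [0.063, -0.998, 0.0], [-0.0, -0.0, -1.0]]
ft_force: [-0.2, 0.6, -1.4]
grip_width: 0.0154
gripper_force: 45.0
```

>>> {"fn": "apply_moves", "kwargs": {
  "series": [
    [0, 0, 0.5, 0, 0, 0, 0],
    [0, 0, 0.5, 0, 0, 0, 0],
    [0, 0, 0, 0, 0, 0, 0]
  ]
}}

```text
time_s: 12.7
position: [0.5863, -0.2157, 0.2105]
tool_rot: [[0.998, 0.063, 0.0], [0.063, -0.998, -0.0], [0.0, 0.0, -1.0]]
ft_force: [0.1, -0.2, 0.8]
grip_width: 0.0154
gripper_force: 45.2
```

Contact: the vertical force went from -1.4 to +0.8 N. A touch more to seat it, then I open slowly.

>>> {"fn": "apply_moves", "kwargs": {
  "series": [
    [0, 0, 0.4, 0, 0, 0, 0],
    [0, 0, 0, 0, 0, 0, 0]
  ]
}}

```text
time_s: 12.95
position: [0.5864, -0.2157, 0.2105]
tool_rot: [[0.998, 0.064, 0.001], [0.064, -0.998, -0.0], [0.001, 0.0, -1.0]]
ft_force: [-0.3, 1.9, 5.0]
grip_width: 0.0156
gripper_force: 45.8
```

>>> {"fn": "apply_moves", "kwargs": {
  "series": [
    [0, 0, 0, 0, 0, 0, 0.22],
    [0, 0, 0, 0, 0, 0, 0.26],
    [0, 0, 0, 0, 0, 0, 0.4],
    [0, 0, 0, 0, 0, 0, 0.6],
    [0, 0, 0, 0, 0, 0, 0.6],
    [0, 0, 0, 0, 0, 0, 0.6]
  ]
}}

```text
time_s: 13.7
position: [0.5863, -0.2157, 0.2099]
tool_rot: [[0.998, 0.063, 0.0], [0.063, -0.998, 0.0], [0.0, -0.0, -1.0]]
ft_force: [-0.5, -0.3, -0.7]
grip_width: 0.0509
gripper_force: 0.0
```

>>> {"fn": "apply_moves", "kwargs": {
  "series": [
    [0, 0, -5, 0, 0, 0, 0.6],
    [0, 0, -15, 0, 0, 0, 0.6],
    [0, 0, -25, 0, 0, 0, 0.6],
    [0, 0, -30, 0, 0, 0, 0.6],
    [0, 0, -30, 0, 0, 0, 0.6],
    [-40, 0, -10, 0, 0, 0, 0.6],
    [-40, 0, 0, 0, 0, 0, 0.6],
    [-40, 0, 0, 0, 0, 0, 0.6],
    [0, 0, 0, 0, 0, 0, 0.6],
    [0, 0, 0, 0, 0, 0, 0.6]
  ]
}}

```text
time_s: 14.95
position: [0.467, -0.2234, 0.3258]
tool_rot: [[0.998, 0.063, 0.001], [0.063, -0.998, -0.001], [0.001, 0.001, -1.0]]
ft_force: [0.5, 0.9, -0.4]
grip_width: 0.0516
gripper_force: 0.0
```

```bash
python3 - <<'E'
from h import *
a=cap('scene');b=cap('top');f=np.vstack([a['frame'][100:330,:],b['frame'][90:300]]);save(dict(frame=f),'c6.png')
s=telemetry.observe();print(s['position'],s['time_s'])
for n,g in(('s',a),('t',b)):
    hsv=cv2.cvtColor(g['frame'],cv2.COLOR_RGB2HSV);v,u=np.nonzero(cv2.inRange(hsv,(104,150,60),(118,255,255)));P=world(g,np.c_[u,v])
    k=(np.hypot(P[:,0]-.586,P[:,1]+.216)<.05)&(P[:,2]>.19);print(n,k.sum(),P[k].mean(0).round(4) if k.any() else 0,P[k].max(0).round(4) if k.any() else 0)
E
```

```text
[ 0.46732681 -0.22334784  0.32505782] 15.05
s 149 [ 0.5909 -0.2121  0.2375] [ 0.5977 -0.2047  0.2502]
t 76 [ 0.583  -0.2149  0.2461] [ 0.5939 -0.2082  0.2527]
```

View pics/c6.png

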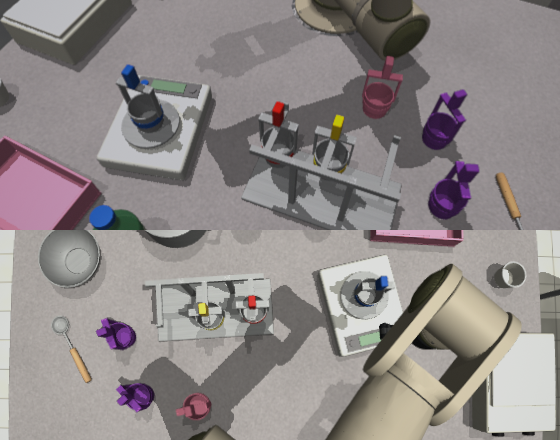

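The pail stands upright near the pan's centre (145,110 in the upper view), with its grip top at z of about 0.248. The gripper is clear, and red and yellow still hang on their hooks.

```bash
python3 -c "
from rig import env
print(env.close_job())"
```

```text
the job is handed in; nothing more can be done
None
```

The blue pail is standing upright near the middle of the balance pan, set down gently and released; the red and yellow pails are still on their hooks, and the job was handed in at about 15 s.

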